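Turn the board in the rework frame, clamp it, and rack the display modules

TASK

Get the repair bench ready for soldering: slacken the clamp knob of the rework frame, turn the circuit board over with the crank until its solder side lies uppermost and level, then tighten the knob fully again. Clear every loose display module off the bench by standing it on edge in the wooden rack, one to a slot and reaching the bottom of the slot. Leave the coffee cup, the screwdriver and the scissors where they are.

Things in the scene. Friction and masses are not known exactly. Their poses are not given: they have to be found in the camera images.
- frame: Rework frame, fixed: grey base 120 x 300 x 10 mm, two aluminium uprights (44 x 26 mm, tops at 125 mm) at y = -125 and +125 mm. Origin: centre of its underside; y is the long axis. A cradle (104 x 196 mm) with a green circuit board turns between them about a horizontal axis along y, 95 mm above the bench. Crank outside the -y upright, clamp knob on top of the +y upright.
- cradle (a joint): Turn of the cradle about the frame's +y, rad, -0.4 to 3.6. 0: component side (capacitors, transformer) up, level, crank handle on the -x side. It grows as the handle goes up and over to +x; 1.57: handle at the top; 3.14: solder side up, level. No detent; knob slack: light friction (0.08 N m) holds it where left; knob tight: held to about 1 N m.
- crank_handle (a point): Middle of the crank's round black handle, 14 mm in diameter, 46 mm long, parallel to the frame's y, standing out freely from the crank arm towards -y; 45 mm from the rotation axis, in the frame at y = -181 mm. It can be pinched from above all the way over. Its axes turn with the cradle.
- lock_knob (a joint): Turn of the clamp knob about its vertical axis, rad, 0 to 1.4, growing clockwise seen from above (tightening). Below about 0.5 the clamp is slack and the cradle turns freely; above 1.15 it is tight. It needs about 0.2 N m and stays where it is left. At 0 the knob's grip bar lies along the frame's x.
- knob_grip (a point): Centre of the knob's upright grip bar, a black bar 44 mm long, 12 mm thick and 24 mm high on a disc 34 mm across, on the knob's axis, 156 mm above the bench; bar top 166 mm. In the frame at x = 0, y = 125 mm. Its x axis runs along the bar and turns with the knob.
- rack: Wooden rack, fixed: base 160 x 80 x 12 mm with 6 dividers (6 mm thick, 36 mm wide in y, 55 mm long) forming 5 slots 25 mm apart along x. Dividers and slots lean back 25 degrees, tops to +x. Clear slot width 16.7 mm, square to the dividers. Side battens along x, 10 mm high on the base, 66 mm apart in y inside: a module's foot goes between them. Origin: centre of its underside.
- slot0 (a point): Middle of the bottom of slot 0 (0 is the -x one, 4 the +x one), on the base's top face 12 mm above the bench.
- slot1 (a point): Middle of the bottom of slot 1 (0 is the -x one, 4 the +x one), on the base's top face 12 mm above the bench.
- slot2 (a point): Middle of the bottom of slot 2 (0 is the -x one, 4 the +x one), on the base's top face 12 mm above the bench.
- slot3 (a point): Middle of the bottom of slot 3 (0 is the -x one, 4 the +x one), on the base's top face 12 mm above the bench.
- slot4 (a point): Middle of the bottom of slot 4 (0 is the -x one, 4 the +x one), on the base's top face 12 mm above the bench.
- module0: Display module, a flat rigid block 78 x 52 x 9 mm (x, y, z) of 70 g: green circuit board, black bezel, glass window. Origin: centre of its underside; z points out of the window. Starts lying flat on the bench, window up. 3 or 4 of the four modules are present. All four look alike.
- module1: Display module, a flat rigid block 78 x 52 x 9 mm (x, y, z) of 70 g: green circuit board, black bezel, glass window. Origin: centre of its underside; z points out of the window. Starts lying flat on the bench, window up. 3 or 4 of the four modules are present. All four look alike.
- module2: Display module, a flat rigid block 78 x 52 x 9 mm (x, y, z) of 70 g: green circuit board, black bezel, glass window. Origin: centre of its underside; z points out of the window. Starts lying flat on the bench, window up. 3 or 4 of the four modules are present. All four look alike.
- module3: Display module, a flat rigid block 78 x 52 x 9 mm (x, y, z) of 70 g: green circuit board, black bezel, glass window. Origin: centre of its underside; z points out of the window. Starts lying flat on the bench, window up. 3 or 4 of the four modules are present. All four look alike.
- coffee_cup: White cup, 66 mm across, 75 mm high, origin under its centre. Leave it alone.
- screwdriver: Screwdriver 170 mm long lying on the bench. Leave it alone.
- scissors: Scissors 165 mm long lying on the bench, origin at the pivot. Leave them alone.

How it is judged:
On the way, in this order (a step that is already met when the one before it is completed fails the run):
1. the clamp knob is slackened (below 0.4 rad) (value of joint lock_knob below 0.4 rad), for 0.2 s.
2. the board is turned over: solder side up, level within 0.12 rad (value of joint cradle between 3.02 and 3.26 rad), for 0.2 s.
3. the clamp knob is tight again (above 1.15 rad) with the board level (all of step 2 and value of joint lock_knob above 1.15 rad), for 0.2 s.
At the end, for the whole second after the job is handed in: The board lies solder side up, level within 0.12 rad, knob tight (above 1.15 rad). Every module present rests on edge in a slot, down on the rack's base (origin 26 to 62 mm above the rack's underside, face within 0.72 rad of upright), its middle within 15 mm of the rack's middle line (all of step 3 and angle between module0's own z axis and vertical between 0.85 and 2.29 rad and z of module0 in the frame of rack between 0.026 and 0.062 m and x of module0 in the frame of rack between -0.049 and 0.09 m and y of module0 in the frame of rack between -0.015 and 0.015 m and linear speed of each of module0, module1, module2, module3 below 0.02 m/s and angle between module1's own z axis and vertical between 0.85 and 2.29 rad and z of module1 in the frame of rack between 0.026 and 0.062 m and x of module1 in the frame of rack between -0.049 and 0.09 m and y of module1 in the frame of rack between -0.015 and 0.015 m and angle between module2's own z axis and vertical between 0.85 and 2.29 rad and z of module2 in the frame of rack between 0.026 and 0.062 m and x of module2 in the frame of rack between -0.049 and 0.09 m and y of module2 in the frame of rack between -0.015 and 0.015 m and angle between module3's own z axis and vertical between 0.85 and 2.29 rad and z of module3 in the frame of rack between 0.026 and 0.062 m and x of module3 in the frame of rack between -0.049 and 0.09 m and y of module3 in the frame of rack between -0.015 and 0.015 m); the robot touches nothing.
It fails at once if the coffee cup is moved by more than 40 mm (distance of coffee_cup from where it was at the start of the episode above 0.04 m).
It fails at once if the screwdriver is moved by more than 40 mm (distance of screwdriver from where it was at the start of the episode above 0.04 m).
It fails at once if the scissors is moved by more than 40 mm (distance of scissors from where it was at the start of the episode above 0.04 m).
Of module0, module1, module2, module3 only 3 to 4 are there at a start; the rules pass over those that are not, and their reading is None.
At some moment in a run one of module0, module1, module2, module3 may be knocked a few centimetres aside while the robot is not near it.
It also fails if it takes over 184 s, if anything falls off the work surface, if the arm or the gripper's body presses on something with over 40 N, if the wrist force passes 120 N, or if a joint passes its speed limit or range.

ROBOT

A 7-joint arm with a two-finger parallel gripper is mounted at the origin on the work surface. World frame = base frame: x ahead of the robot, y to its left, z up, the work surface at z = 0. Lengths are in m, angles in rad, forces in N, time in s.
With the tool pointing down it reaches from about 0.425 to 0.825 m from the base axis. Payload 3.6 kg.
Tool frame: the origin (TCP) lies midway between the tips of the shut fingers; the grasp point (between the pads) lies robot.hold_point_z behind it (robot.hold_point_z is the distance from the TCP to the grasp point, in m); z points along the fingers, y is the line along which they close (so a half turn about z gives the same grasp; the last joint's range is limited). The gripper opens to 93 mm and grips with 3 to 60 N. Pads are 15 mm wide; open, the fingers measure 128 mm over their backs; the gripper's body (75 mm by 188 mm) begins 65 mm behind the grasp point.
Start: joints at [-1.28, 0.615, -0.013, 1.423, 0.008, 1.103, -0.04], TCP at [0.202, 0.618, 0.219] pointing down, gripper open.
Joint ranges: [-3.12, 3.12], [-0.3, 2.06], [-1.34, 1.32], [0.26, 2.42], [-1.36, 4.5], [0.01, 1.98], [-2.84, 2.84]. Speed limits (rad/s): [2.79, 2.79, 3.14, 3.14, 3.14, 3.14, 3.14].

INTERFACE

Orientations are given as a unit quaternion [w, x, y, z].
In Python, from rig import robot, imaging, solver, job_done gives the robot as it stands (robot), with the cameras (imaging), the kinematics (solver) and the job as plain functions. Calls block until the motion is done:
- robot.move_pose(position, orientation): joint-space move of the TCP to a pose.
- robot.servo_line(position, ori=None, velocity=0.15): straight line of the TCP; ori=None keeps the orientation; velocity is the mean speed in m/s.
- robot.movej(angles): joint-space move.
- robot.gripper_to(opening, newtons=None): finger opening in m; newtons is the grip in N (None keeps the last); returns when the fingers have stopped.
- robot.dwell(seconds).
- solver.inverse_kinematics(position, orientation): joint angles nearest the present ones, or None.
- imaging.snapshot(name): name is "side" or "top" or "wrist"; returns the picture (480x640x3 uint8, blue, green, red); there is no depth.
- imaging.get_calibration(name): a dict with "intrinsics" (3x3 intrinsics, pixels), "rvec" (rotation vector, rad) and "tvec" (3), from world to camera coordinates, as OpenCV has them. Camera axes: x right, y down, z forward; pixel columns grow to the right and rows downward; lengths in m; the calibration is good to about 2 mm. The wrist camera is an equidistant fisheye: a pixel r from the principal point sees the ray r / f radians off the axis. A picture is of the moment at which its call begins: read the wrist's pose just before it. get_calibration takes no time and is no camera call; for the wrist camera it gives the pose at the moment of the call.
A pose or a line that the arm cannot do raises robot.IKError and nothing moves.
- job_done(): hands the job in; it is judged then, once.
Readings, each from a call of its own:
- robot.read_time(): time.
- robot.read_qpos(): joint angles.
- robot.read_qvel(): joint speeds.
- robot.read_joint_torque(): joint torques, N m.
- robot.read_tool_pos(): TCP position.
- robot.read_eef_rot(): TCP orientation.
- robot.read_force(): force on the tool from outside, world axes, zero at the start.
- robot.read_ft_torque(): the same for the moment, N m.
- robot.read_width(): finger opening in m.
- robot.read_gripper_force(): force on a finger pad.
Only numpy, scipy, OpenCV 4.12 (cv2) and the standard library are available. Lean on these libraries where they do the work, as an engineer would, in place of code of your own. Each camera call takes 0.05 s, during which the arm holds its last target. There are 200 camera calls.

## Working session

There is one attempt and no reset: what is moved stays moved. The work goes in short steps, each a Python script; the robot and the scene stay as the last script left them, time stands still between calls to the robot, and variables do not carry over. Pictures are saved under pics/ and viewed, at most 14 in all, crops included, and the job is handed in when it is done.

```bash
ls; mkdir -p pics
python3 - <<'E'
from rig import robot, imaging, solver, job_done
import cv2,numpy as np
for n in("top","side"):
    cv2.imwrite(f"pics/{n}0.png",imaging.snapshot(n)); c=imaging.get_calibration(n); print(n,c, -cv2.Rodrigues(np.array(c["rvec"],float))[0].T@np.array(c["tvec"]).ravel())
print(robot.hold_point_z,robot.read_tool_pos(),robot.read_eef_rot(),robot.read_time(),robot.read_width())
E
```

```text
pics
rig.py
top {'intrinsics': array([[458.00136059,   0.        , 309.66060412],
       [  0.        , 458.00136059, 234.36955536],
       [  0.        ,   0.        ,   1.        ]]), 'rvec': array([ 2.13147299, -2.18586524,  0.15148826]), 'tvec': array([0.04722964, 0.60270216, 1.16205619])} [0.44811083 0.04609125 1.23001114]
side {'intrinsics': array([[579.97587031,   0.        , 321.38141131],
       [  0.        , 579.97587031, 232.87694919],
       [  0.        ,   0.        ,   1.        ]]), 'rvec': array([ 2.13120066, -0.3316754 ,  0.19053103]), 'tvec': array([-0.54157522,  0.20524547,  1.11581692])} [ 0.25615497 -0.94582819  0.78757253]
0.0188 [0.20225344 0.61700087 0.21760628] [-1.70950081e-04  1.57691251e-01  9.87487809e-01 -1.12617194e-03] 0.1 0.0928267672740513
```

View pics/top0.png

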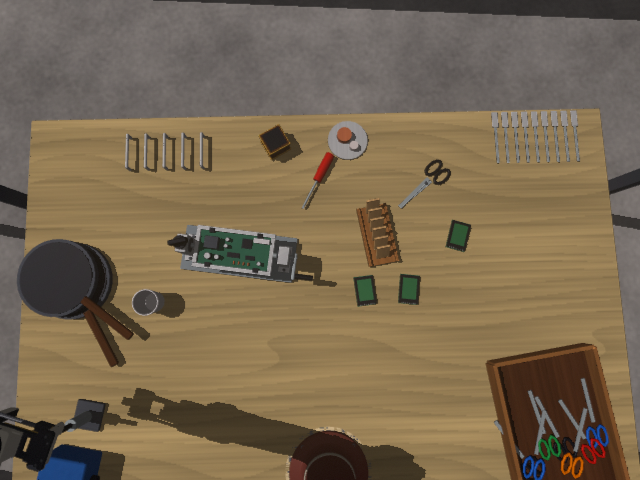

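View pics/side0.png

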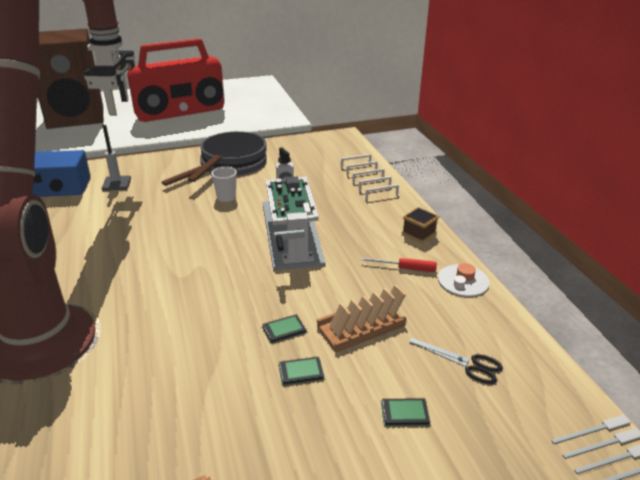

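The top view shows three modules at (365,290), (409,289) and (458,236), the rack at (380,233), the frame at (240,253), the cup at (147,302), and the screwdriver and scissors above the rack. In the side view the knob is the black bar at about (285,157), at the far end of the frame, and the crank is at the near end.

```bash
cat > h.py <<'E'
import cv2,numpy as np
from rig import robot, imaging, solver, job_done
from scipy.spatial.transform import Rotation as R
def cal(n):
    c=imaging.get_calibration(n); Rm=cv2.Rodrigues(np.array(c["rvec"],float))[0]
    return dict(K=np.array(c["intrinsics"]),R=Rm,C=-Rm.T@np.array(c["tvec"],float).ravel(),fish=n=="wrist")
def rays(c,uv):
    p=np.array(uv,float).reshape(-1,1,2)
    if c["fish"]:
        d=(p.reshape(-1,2)-c["K"][:2,2])/c["K"][0,0]; r=np.linalg.norm(d,axis=1,keepdims=True)+1e-12
        v=np.hstack([d/r*np.sin(r),np.cos(r)])
    else: v=np.hstack([cv2.undistortPoints(p,c["K"],None).reshape(-1,2),np.ones((len(p),1))])
    v=v@c["R"]; return v/np.linalg.norm(v,axis=1,keepdims=True)
def plane(c,uv,z):
    v=rays(c,uv); return c["C"]+v*((z-c["C"][2])/v[:,2])[:,None]
def tri(cs,uvs):
    "least-squares meeting point of one pixel per view; returns points, rms gap (m)"
    out=[]
    for i in range(len(uvs[0])):
        A=np.zeros((3,3));b=np.zeros(3);L=[]
        for c,uv in zip(cs,uvs):
            v=rays(c,[uv[i]])[0];P=np.eye(3)-np.outer(v,v);A+=P;b+=P@c["C"];L.append((P,c["C"]))
        x=np.linalg.solve(A,b);out.append([*x,np.sqrt(np.mean([np.sum((P@(x-C))**2) for P,C in L]))])
    return np.array(out)
def down(yaw): # tool down, tool x at world angle yaw (tool y, closing line, at yaw-90deg)
    q=(R.from_euler('z',yaw)*R.from_euler('x',np.pi)).as_quat(); return q[[3,0,1,2]]
def q4(Rm): q=R.from_matrix(Rm).as_quat(); return q[[3,0,1,2]]
def snap(name):
    c=cal("wrist"); im=imaging.snapshot("wrist"); cv2.imwrite(f"pics/{name}.png",im); np.save(f"pics/{name}.npy",c,allow_pickle=True); return im,c
def load(name): return cv2.imread(f"pics/{name}.png"),np.load(f"pics/{name}.npy",allow_pickle=True).item()
E
python3 - <<'E'
from h import *
t=cal("top")
for n,p,z in[("mods",[(365,290),(409,289),(458,236)],.009),("rack",[(363,208),(402,263),(380,233)],.012),("frame",[(180,242),(285,258),(240,253)],.12),("cup",[(147,302)],.07),("sc",[(404,206),(438,172)],0),("sd",[(306,207),(330,155)],0)]:
    print(n,plane(t,p,z).round(3).tolist())
c=cal("wrist");print(c["K"], c["C"]-robot.read_tool_pos(), c["R"])
E
```

```text
mods [[0.455, -0.111, 0.009], [0.455, -0.228, 0.009], [0.593, -0.368, 0.009]]
rack [[0.676, -0.114, 0.012], [0.524, -0.212, 0.012], [0.606, -0.157, 0.012]]
frame [[0.582, 0.349, 0.12], [0.537, 0.094, 0.12], [0.552, 0.203, 0.12]]
cup [[0.439, 0.443, 0.07]]
sc [[0.681, -0.228, 0.0], [0.774, -0.328, 0.0]]
sd [[0.684, 0.04, 0.0], [0.829, -0.031, 0.0]]
[[371.64829954   0.         313.4563382 ]
 [  0.         371.64829954 243.95951844]
 [  0.           0.           1.        ]] [-0.07910642  0.02613113  0.16701056] [[ 0.31158809  0.95021286 -0.00289649]
 [ 0.90750058 -0.29667569  0.2973655 ]
 [ 0.2817012  -0.09528412 -0.95475932]]
```

Run:
```python
from h import *
for n,p,y in[("f1",(.60,.28,.36),0.0),("f2",(.50,.12,.36),0),("r1",(.62,-.14,.34),0),("r2",(.55,-.25,.34),0)]:
    try: robot.move_pose(p,down(y))
    except robot.IKError as e: print(n,e);continue
    snap(n); print(n,robot.read_tool_pos(),robot.read_time(),robot.read_qpos().round(2) if hasattr(robot.read_qpos(),'round') else robot.read_qpos())
```

```text
f1 [0.59938853 0.28138505 0.35945291] 2.1 [-0.83  0.64  0.76  1.14 -0.42  1.51 -1.72]
f2 [0.50083669 0.12258164 0.3598074 ] 2.925 [-0.86  0.37  0.85  1.58 -0.29  1.32 -1.54]
r1 [ 0.62082445 -0.13723654  0.3400045 ] 4.0833 [-0.24  0.61  0.82  1.28 -0.44  1.43 -1.02]
r2 [ 0.5511889  -0.24785078  0.34013682] 4.7167 [-0.07  0.55  0.83  1.38 -0.41  1.39 -0.81]
```

View pics/f1.png

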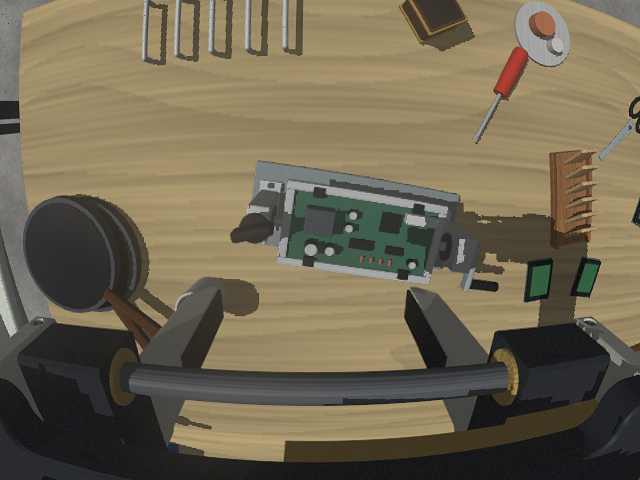

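View pics/f2.png

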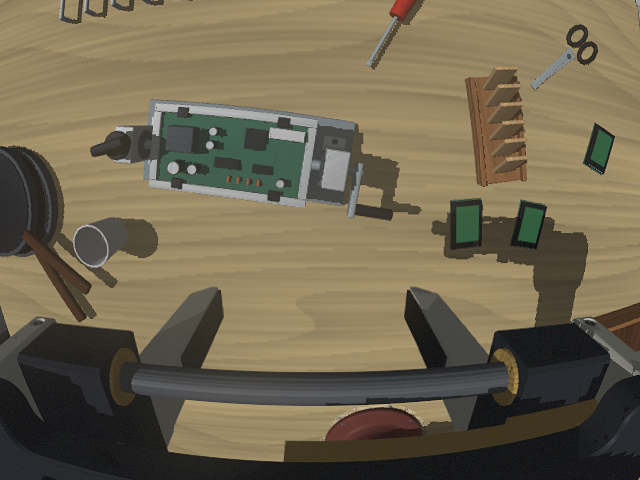

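View pics/r1.png

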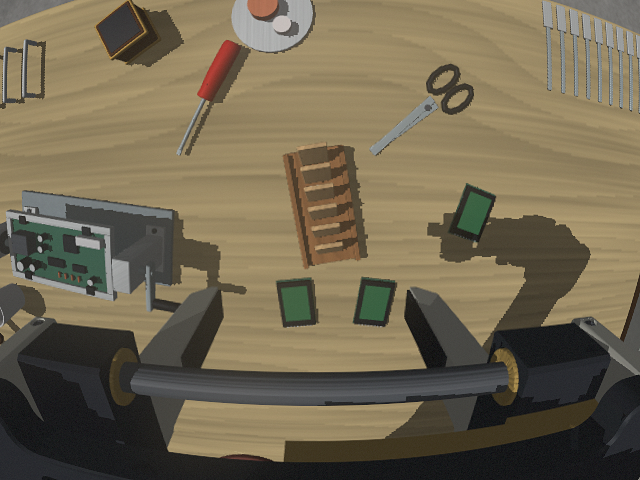

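View pics/r2.png

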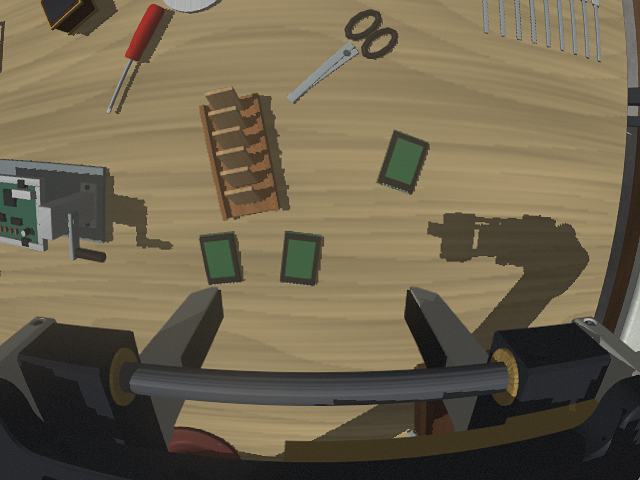

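Frame: the crank handle is on the −x (near) side, so the cradle is near 0. The knob bar is at f1 (250,230) and f2 (110,146). The crank handle is at f1 (483,286) and f2 (374,212). The rack spans r1 (285–367, 145–268) and r2 (200–285, 88–220). The three modules are clearly visible in r1 and r2. I'll zoom in to pick pixels precisely.

Run:
```python
from h import *
def tile(n,x,y,w,h,k):
    im=load(n)[0][y:y+h,x:x+w]; im=cv2.resize(im,None,fx=k,fy=k,interpolation=cv2.INTER_CUBIC)
    for u in range(0,w):
        if (x+u)%20==0: cv2.line(im,(u*k,0),(u*k,8),(0,0,255),1); cv2.putText(im,str(x+u),(u*k,20),0,.35,(0,0,255),1)
    for v in range(0,h):
        if (y+v)%20==0: cv2.line(im,(0,v*k),(8,v*k),(0,0,255),1); cv2.putText(im,str(y+v),(10,v*k+4),0,.35,(0,0,255),1)
    return im
a=np.vstack([np.hstack([tile("f1",225,155,133,100,3),tile("f1",400,200,133,100,3)]),np.hstack([tile("f2",85,90,133,100,3),tile("f2",290,118,133,100,3)])])
cv2.imwrite("pics/zf.png",a)
cv2.imwrite("pics/zr.png",np.hstack([tile("r1",275,136,100,140,4),tile("r2",195,82,100,140,4)]))
# modules
W={}
for n in("r1","r2"):
    im,c=load(n); hsv=cv2.cvtColor(im,cv2.COLOR_BGR2HSV)
    m=cv2.inRange(hsv,(45,60,40),(85,255,200)); m[:,:190]=0
    m=cv2.morphologyEx(m,cv2.MORPH_OPEN,np.ones((3,3)))
    for k in cv2.findContours(m,cv2.RETR_EXTERNAL,cv2.CHAIN_APPROX_NONE)[0]:
        if cv2.contourArea(k)<300: continue
        M=cv2.moments(k); uv=(M["m10"]/M["m00"],M["m01"]/M["m00"])
        w=plane(c,k.reshape(-1,2),.009)[:,:2]; r=cv2.minAreaRect((w*1000).astype(np.float32))
        box=cv2.boxPoints(r)
        e=[box[1]-box[0],box[2]-box[1]]; L=max(e,key=np.linalg.norm)
        W.setdefault(n,[]).append((uv,c)); print(n,np.round(uv,1),np.round(r[0],1),np.round(r[1],1),"long yaw",np.degrees(np.arctan2(L[1],L[0])).round(1)%180)
for (u1,c1) in W["r1"]:
  for(u2,c2) in W["r2"]:
    t=tri([c1,c2],[[u1],[u2]])[0]
    if t[3]<.004 and abs(t[2])<.04: print(t.round(4))
```

```text
r1 [374.2 302.8] [ 455.6 -229.6] [39.1 56.5] long yaw 172.9
r1 [295.7 303.1] [ 455.3 -111.5] [57.  39.2] long yaw 6.2
r1 [473.8 213.1] [ 596.6 -372.3] [39.4 57.1] long yaw 163.7
r2 [219.1 258.6] [ 455.5 -111.6] [56.4 38.6] long yaw 6.3
r2 [299.7 258.7] [ 455.8 -229.1] [38.9 56.9] long yaw 173.4
r2 [403.8 160.9] [ 596.8 -372.1] [38.8 56.5] long yaw 163.1
[ 0.4565 -0.2294  0.0093  0.    ]
[ 0.456  -0.1116  0.0087  0.    ]
[ 5.969e-01 -3.716e-01  9.600e-03  1.000e-04]
```

View pics/zf.png

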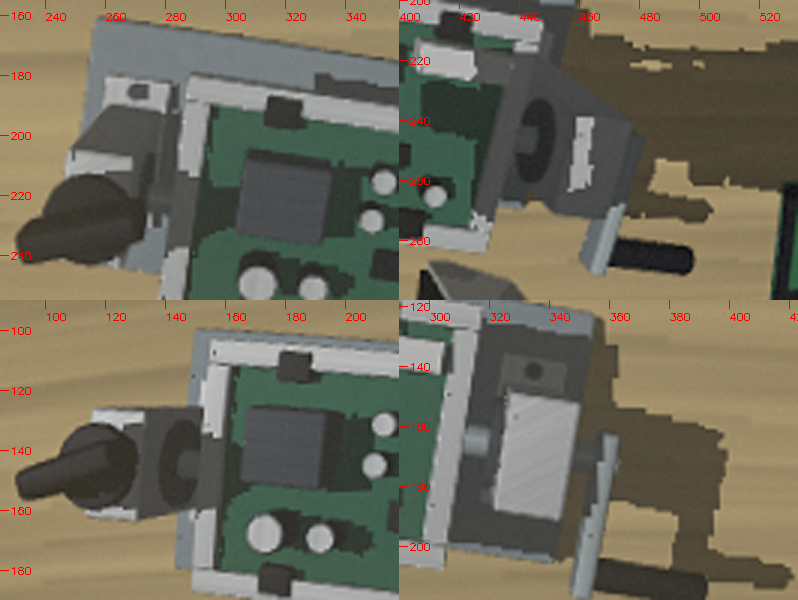

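View pics/zr.png

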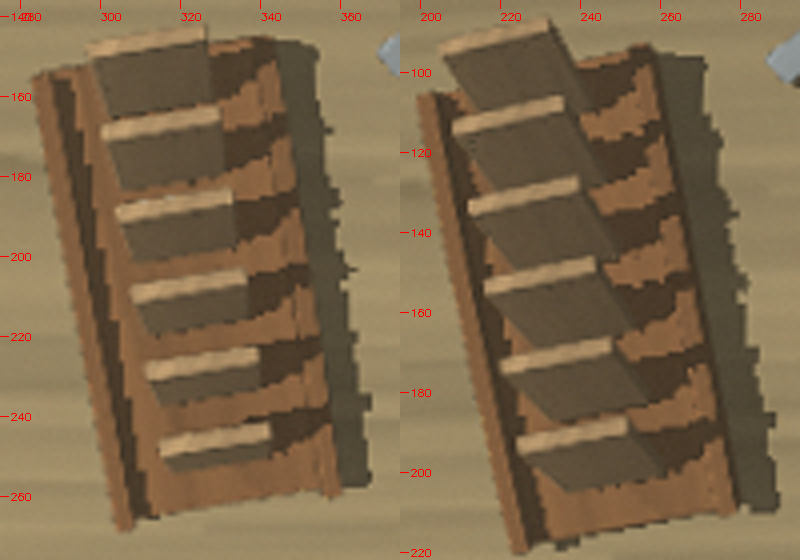

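Run:
```python
from h import *
f1,f2,r1,r2=[load(n)[1] for n in("f1","f2","r1","r2")]
print("C",[c["C"].round(3).tolist() for c in(f1,f2,r1,r2)])
def show(l,t):
    print(l);[print("  ",x) for x in t.round(4).tolist()]
show("handle att,free",tri([f1,f2],[[(470.5,284),(497.7,286.7)],[(355.3,209.7),(392.7,213.7)]]))
show("cradle TL,TR,BR,BL?",tri([f1,f2],[[(287.3,180),(448.7,207.3),(429.3,283.3)],[(154.3,102.3),(317.7,119.7),(304.7,207.3)]]))
show("base TL, f1 f2",tri([f1,f2],[[(256.5,160.5)],[(151,100)]]))
print("base plane: f1TL,f2TL,f2TR,f2BR",*[p.round(4) for p in(plane(f1,[(256.5,160.5)],.01),plane(f2,[(151,100),(358,124),(342,205.7)],.01))], "r1",plane(r1,[(22,191),(178,209),(172,284)],.01).round(4))
T=lambda L,o,s:[((x-s)/4+o[0],y/4+o[1]) for x,y in L]
A=[(162,446),(270,430),(148,370),(258,354),(133,292),(245,276),(118,213),(232,197),(103,132),(220,114),(90,48),(207,32)]
B=[(520,444),(627,425),(505,367),(612,346),(487,285),(597,264),(470,207),(580,184),(455,127),(563,103),(440,47),(550,25)]
t=tri([r1,r2],[T(A,(275,136),0),T(B,(195,82),400)])
mid=(t[::2]+t[1::2])/2; show("divider top mids",mid)
e=t[1::2,:2]-t[::2,:2]; print("width",np.linalg.norm(e,axis=1).round(4),"y-axis dir deg",np.degrees(np.arctan2(-e[:,1],-e[:,0])).round(1))
show("rack corners TL BL BR TR",tri([r1,r2],[T([(35,75),(122,530),(340,497),(270,40)],(275,136),0),T([(420,95),(520,552),(735,510),(650,45)],(195,82),400)]))
# module outer outline: not wood
for n in("r1","r2"):
    im,c=load(n); hsv=cv2.cvtColor(im,cv2.COLOR_BGR2HSV)
    dark=(im.max(2)<52)|cv2.inRange(hsv,(45,60,40),(85,255,200)).astype(bool); m=dark.astype(np.uint8)*255
    for uv in {"r1":[(374,303),(296,303),(474,213)],"r2":[(219,259),(300,259),(404,161)]}[n]:
        q=np.zeros_like(m); cv2.circle(q,uv,37,255,-1); q&=m
        k=max(cv2.findContours(q,cv2.RETR_EXTERNAL,cv2.CHAIN_APPROX_NONE)[0],key=cv2.contourArea)
        r=cv2.minAreaRect((plane(c,k.reshape(-1,2),.009)[:,:2]*1000).astype(np.float32)); print(n,np.round(r[0],1),np.round(r[1],1),round(r[2],1))
```

```text
C [[0.683, 0.281, 0.526], [0.584, 0.122, 0.527], [0.704, -0.138, 0.507], [0.633, -0.249, 0.508]]
handle att,free
   [0.494, 0.0727, 0.1018, 0.0005]
   [0.4884, 0.0276, 0.0995, 0.0004]
cradle TL,TR,BR,BL?
   [0.6271, 0.311, 0.1044, 0.0001]
   [0.5975, 0.1177, 0.1049, 0.0]
   [0.4965, 0.1321, 0.1018, 0.0005]
base TL, f1 f2
   [0.6418, 0.3618, 0.0026, 0.0001]
base plane: f1TL,f2TL,f2TR,f2BR [[0.6425 0.3606 0.01  ]] [[0.6409 0.3585 0.01  ]
 [0.5956 0.0613 0.01  ]
 [0.4797 0.0816 0.01  ]] r1 [[0.6417 0.3588 0.01  ]
 [0.6006 0.0556 0.01  ]
 [0.4839 0.0789 0.01  ]]
divider top mids
   [0.5638, -0.1572, 0.0639, 0.0001]
   [0.5876, -0.1529, 0.0615, 0.0001]
   [0.6127, -0.1485, 0.0621, 0.0002]
   [0.6371, -0.144, 0.0628, 0.0001]
   [0.662, -0.1397, 0.0638, 0.0002]
   [0.6867, -0.1358, 0.0638, 0.0002]
width [0.0342 0.0345 0.0346 0.0348 0.035  0.0347] y-axis dir deg [98.8 99.5 98.4 98.7 99.1 97.7]
rack corners TL BL BR TR
   [0.6736, -0.0987, 0.0205, 0.0001]
   [0.5157, -0.1269, 0.0186, 0.0003]
   [0.531, -0.2026, 0.0256, 0.0006]
   [0.6858, -0.1757, 0.0167, 0.0006]
r1 [ 457.1 -228.7] [52.1 76.8] 83.2
r1 [ 451.9 -115. ] [64.6 45.3] 6.5
r1 [ 595.9 -369.4] [54.2 76. ] 72.9
r2 [ 455.5 -111.6] [57.5 38.8] 6.7
r2 [ 455.6 -228.9] [39.2 57.2] 83.4
r2 [ 596.8 -372.1] [38.8 56.5] 73.1
```

Checked: the frame is centred at about (0.562, 0.2205) with yaw −8.2°, and the crank handle measured at (0.491, 0.050, 0.101), which agrees with that. The rack is centred at (0.602, −0.1506) with yaw 9.9°, its slot pitch measures 24.95 mm and its divider tops are at about 63 mm. The module heights measure 9 mm. Next I'll take a closer look at the knob bar.

```bash
cat >> h.py <<'E'
FC=np.array([.562,.2205]);FY=np.radians(-8.2);RC=np.array([.602,-.1506]);RY=np.radians(9.9)
def frm(x,y): return FC+R.from_euler('z',FY).as_matrix()[:2,:2]@np.array([x,y])
def rk(x,y): return RC+R.from_euler('z',RY).as_matrix()[:2,:2]@np.array([x,y])
E
python3 - <<'E'
from h import *
k=frm(0,.125); print(k,frm(-.045,-.181))
robot.move_pose((k[0]-.09,k[1],.30),down(0))
im,c=snap("k1"); 
v=np.array([k[0],k[1],.166])-c["C"]; p=c["R"]@v; r=np.hypot(*p[:2]); th=np.arctan2(r,p[2]); uv=c["K"][:2,2]+c["K"][0,0]*th*p[:2]/r; print(uv)
x,y=(uv-50).astype(int); print(x,y)
g=im[y:y+100,x:x+100]; g=np.clip(g.astype(float)*2.2,0,255).astype(np.uint8)
cv2.imwrite("pics/k1z.png",cv2.resize(g,None,fx=6,fy=6,interpolation=cv2.INTER_CUBIC))
q=robot.read_qpos()
for y in(-180,-135,-98,-90,-45,0,45,90): print(y,solver.inverse_kinematics((k[0],k[1],.147),down(np.radians(y))))
E
```

```text
[0.57982862 0.34422203] [0.49164423 0.0477688 ]
[310.69475155 124.47231455]
260 74
-180 [-0.04200676  0.97685416 -1.15149546  1.41125379  0.89559941  1.32409464
  0.33456896]
-135 [-0.04200676  0.97685416 -1.15149546  1.41125379  0.89559941  1.32409464
  1.11996713]
-98 [-0.04200676  0.97685416 -1.15149546  1.41125379  0.89559941  1.32409464
  1.76573895]
-90 [-0.04200676  0.97685416 -1.15149546  1.41125379  0.89559941  1.32409464
  1.90536529]
-45 [-1.00892342  0.87682446  0.89884269  1.44762665 -0.71452636  1.16327986
 -2.35676418]
0 [-0.93245212  0.81541727  0.71118191  1.44493407 -0.56513112  1.09154694
 -1.68524426]
45 [-0.84188076  0.76897047  0.51759232  1.44162114 -0.4105374   1.03944094
 -1.02182032]
90 [-0.74039219  0.73775268  0.3188981   1.43778586 -0.25226362  1.00636348
 -0.36375036]
```

View pics/k1z.png

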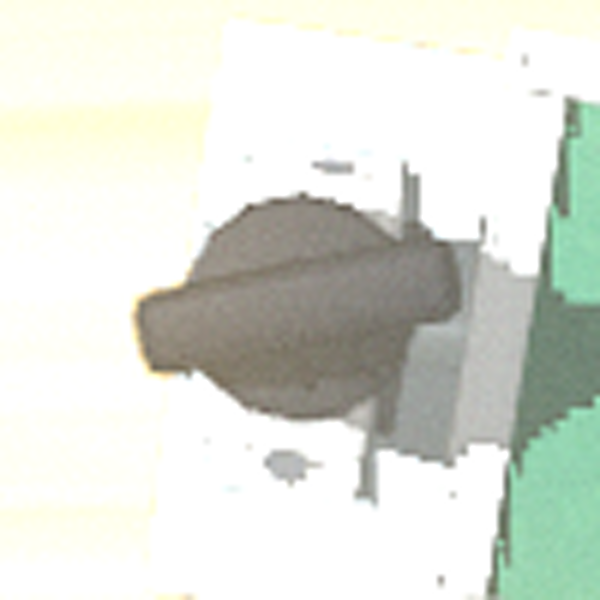

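The picture shows the grip bar running from (140,335) to (460,280) in the crop, centred within 1 px of my prediction. Its yaw is −79.7°, which puts the knob at about 1.25 rad (tight). Now I'll slacken it.

```bash
cat >> h.py <<'E'
KP=frm(0,.125)
def bar_yaw(q): return FY-q+np.pi   # tool yaw for knob angle q
def turn_knob(a,b,n=7):
    for q in np.linspace(a,b,n)[1:]: robot.move_pose((*KP,.148),down(bar_yaw(q)))
E
python3 - <<'E'
from h import *
robot.gripper_to(.05,60)
robot.move_pose((*KP,.22),down(bar_yaw(1.25)))
robot.servo_line((*KP,.148)); print(robot.read_force())
robot.gripper_to(0.0,60); print(robot.read_width(),robot.read_tool_pos(),robot.read_gripper_force())
turn_knob(1.25,.08)
print(robot.read_time(),robot.read_width(),robot.read_ft_torque(),robot.read_force(),robot.read_tool_pos(),robot.read_qpos())
robot.gripper_to(.05); robot.servo_line((*KP,.26))
robot.move_pose((KP[0]-.09,KP[1],.30),down(0)); im,c=snap("k2")
g=im[74:174,260:360]; g=np.clip(g.astype(float)*2.2,0,255).astype(np.uint8)
cv2.imwrite("pics/k2z.png",cv2.resize(g,None,fx=4,fy=4,interpolation=cv2.INTER_CUBIC)); print(robot.read_time())
E
```

```text
[0.15643443 0.50564969 0.87005789]
0.01150668307090589 [0.58047155 0.34434201 0.14824773] 59.94688868522644
12.175 0.01171110771574041 [ 0.71966943 -1.25684126  0.10840573] [ 6.11168262  3.71907001 -3.25408402] [0.58161101 0.34555535 0.14825336] [-0.54637912  0.71936314 -0.04016875  1.42695497  0.03148018  0.99081194
  0.74946007]
16.175
```

View pics/k2z.png

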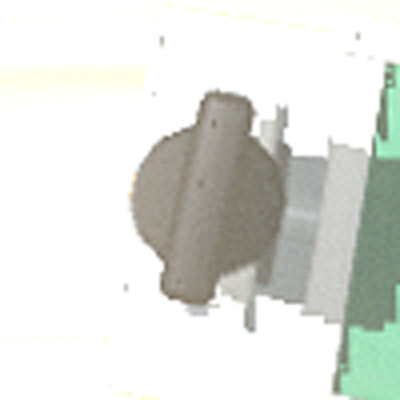

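The bar is now at about −11° yaw, so the knob reads about 0.07 rad and is slack. Next is the crank.

```bash
cat >> h.py <<'E'
CYAW=FY+np.pi/2
def hand(q,dz=0): 
    p=frm(-.045*np.cos(q),-.184); return np.array([*p,.096+.045*np.sin(q)-robot.hold_point_z+dz])
E
python3 - <<'E'
from h import *
for q in(0,1.57,3.14): print([None if (s:=solver.inverse_kinematics(hand(q),down(y))) is None else s.round(2) for y in(CYAW,CYAW-np.pi)])
robot.gripper_to(.045)
robot.move_pose(hand(.03)+[0,0,.09],down(CYAW))
robot.servo_line(hand(.03)); print(robot.read_force())
robot.gripper_to(0,14); print(robot.read_width(),robot.read_tool_pos(),robot.read_force())
for q in np.linspace(.03,np.pi,15)[1:]:
    robot.servo_line(hand(q),velocity=.1)
    print(round(q,2),robot.read_force().round(1),robot.read_width().__round__(4),(robot.read_tool_pos()-hand(q)).round(4))
print(robot.read_time())
E
```

```text
[array([-0.3 ,  0.59,  0.24,  2.03, -0.26,  0.55, -0.02]), array([-0.65,  0.73,  0.82,  2.04, -0.81,  0.74, -2.6 ])]
[array([-0.3 ,  0.57,  0.28,  1.87, -0.23,  0.73, -0.03]), array([-0.67,  0.74,  0.93,  1.88, -0.75,  0.92, -2.66])]
[array([-0.24,  0.69,  0.24,  1.78, -0.24,  0.7 , -0.01]), array([-0.57,  0.83,  0.83,  1.79, -0.78,  0.88, -2.65])]
[-0.18481555 -0.22315031  0.08377757]
0.013468236378243242 [0.48935203 0.04510647 0.07827944] [-4.11564453  1.39870985  2.29505945]
0.25 [-6.   1.   3.3] 0.0136 [-0.0027  0.0004 -0.0003]
0.47 [-7.7  2.4  3.4] 0.0133 [-0.0041  0.0006 -0.0004]
0.7 [-10.    1.8   6.6] 0.0135 [-0.0064  0.0009 -0.0007]
0.92 [-15.2   1.7  11.3] 0.0135 [-0.0096  0.0013 -0.001 ]
1.14 [-21.7   2.9  18.1] 0.0134 [-0.0139  0.0018 -0.0012]
1.36 [-6.4 -0.   8.5] 0.0133 [-0.0046  0.0002  0.0005]
1.59 [-3.2 -1.   5.5] 0.0138 [-0.0002 -0.0006  0.0005]
1.81 [-1.3 -1.   1.6] 0.0133 [ 0.0005 -0.0008 -0.    ]
2.03 [-0.8 -1.2 -1.6] 0.0133 [ 0.0002 -0.0007 -0.0004]
2.25 [-1.7 -2.1 -2.4] 0.0134 [-0.0004 -0.0006 -0.0005]
2.47 [-3.4 -3.  -2.8] 0.0136 [-0.0006 -0.0004 -0.0004]
2.7 [-3.4 -3.2 -2.2] 0.0132 [-0.0007 -0.0003 -0.0003]
2.92 [-4.3 -1.8 -1.8] 0.0137 [-0.0012 -0.0002 -0.0003]
3.14 [-5.5 -2.4 -0.1] 0.0134 [-0.0023  0.     -0.0004]
22.9833
```

The handle slipped in the pads for part of the arc and then caught up. I'll release it and measure the level with the camera.

Run:
```python
from h import *
robot.gripper_to(.045); p=robot.read_tool_pos(); robot.servo_line((p[0],p[1],.24),velocity=.3)
for n,p in[("c1",(.54,.28,.34)),("c2",(.44,.10,.34))]:
    robot.move_pose(p,down(0)); snap(n)
print(robot.read_time())
def crop(n):
    im,c=load(n)
    def pr(P):
        p=c["R"]@(np.array(P)-c["C"]); r=np.hypot(*p[:2]); return c["K"][:2,2]+c["K"][0,0]*np.arctan2(r,p[2])*p[:2]/r
    pts=np.array([pr((*frm(a,b),.095)) for a in(-.055,.055) for b in(-.2,.1)]); lo=pts.min(0).astype(int)-8; lo=np.maximum(lo,0); print(n,lo,pts.max(0))
    g=im[lo[1]:lo[1]+150,lo[0]:lo[0]+266]; g=np.clip(g.astype(float)*1.5,0,255).astype(np.uint8); return cv2.resize(g,(798,300 if 0 else 450),interpolation=cv2.INTER_CUBIC)[:300]
a=[crop("c1"),crop("c2")]; cv2.imwrite("pics/cz.png",np.vstack(a))
```

```text
26.8417
c1 [262 116] [526.14208887 255.05383114]
c2 [116  44] [392.373821   172.94161552]
```

View pics/cz.png

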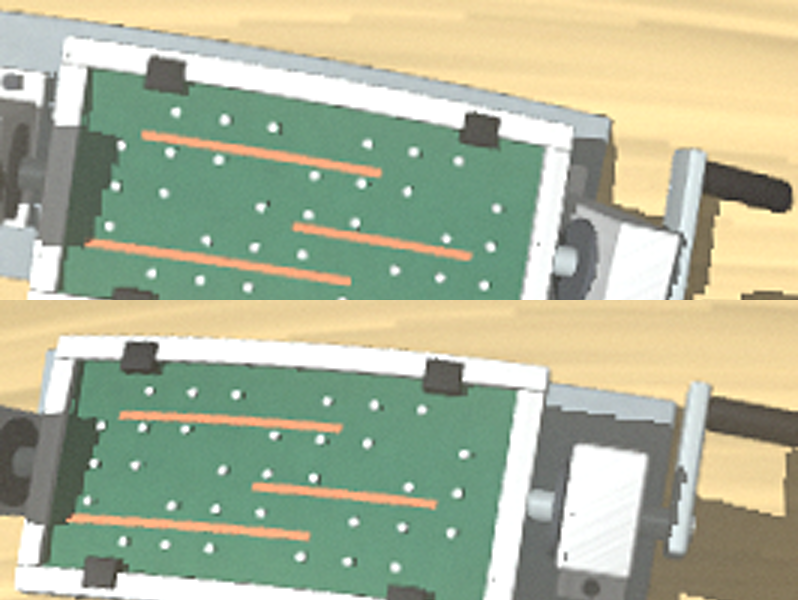

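Both views show the solder side up. I'll compute the tilt by triangulating the solder pads and traces.

```bash
cat > tilt.py <<'E'
from h import *
from scipy.spatial import cKDTree
def tilt(a="c1",b="c2"):
    D=[]
    for n in(a,b):
        im,c=load(n); hsv=cv2.cvtColor(im,cv2.COLOR_BGR2HSV)
        g=cv2.inRange(hsv,(45,60,30),(90,255,255)); w=cv2.inRange(hsv,(0,0,110),(180,70,255))
        L=[]
        for k in cv2.findContours(w,cv2.RETR_EXTERNAL,cv2.CHAIN_APPROX_NONE)[0]:
            x,y,ww,hh=cv2.boundingRect(k)
            if ww<8 and hh<8 and g[max(y-2,0):y+hh+2,max(x-2,0):x+ww+2].sum()/255>ww+hh:
                q=im[y-2:y+hh+2,x-2:x+ww+2,2].astype(float); q-=np.median(q); q[q<15]=0  # red-weighted centroid
                yy,xx=np.mgrid[:q.shape[0],:q.shape[1]]; L.append((x-2+(q*xx).sum()/q.sum(),y-2+(q*yy).sum()/q.sum()))
        D.append((c,np.array(L),plane(c,L,.097)[:,:2]))
    # mutual matches near the same ground point
    d,j=cKDTree(D[1][2]).query(D[0][2]); d2,i2=cKDTree(D[0][2]).query(D[1][2])
    ok=[i for i in range(len(d)) if d[i]<.007 and i2[j[i]]==i]
    t=tri([D[0][0],D[1][0]],[D[0][1][ok],D[1][1][j[ok]]]); t=t[t[:,3]<.002]
    l=(t[:,:2]-FC)@R.from_euler('z',FY).as_matrix()[:2,:2]
    keep=(abs(l[:,0])<.05)&(abs(l[:,1])<.1); l=l[keep];t=t[keep]
    A=np.c_[l,np.ones(len(l))]; k=np.ones(len(l),bool)
    for _ in range(4):
        s=np.linalg.lstsq(A[k],t[k,2],rcond=None)[0]; e=t[:,2]-A@s; k=abs(e)<2.5*e[k].std()+1e-4
    print("n",k.sum(),"slope x,y",s[:2].round(4),"z",s[2].round(4),"rms",e[k].std().round(4),"delta q",-s[0].round(3)); return -s[0]
if __name__=="__main__":
    tilt(); f1,f2=load("c1")[1],load("c2")[1]
    A=[(705,175),(785,195)];B=[(708,411),(797,427)]
    print(tri([f1,f2],[[(262+x/3,116+y/3) for x,y in A],[(116+x/3,44+(y-300)/3) for x,y in B]]).round(4), frm(.045,-.158),frm(.045,-.204))
E
python3 tilt.py
```

```text
tilt.py:13: RuntimeWarning: invalid value encountered in scalar divide
  yy,xx=np.mgrid[:q.shape[0],:q.shape[1]]; L.append((x-2+(q*xx).sum()/q.sum(),y-2+(q*yy).sum()/q.sum()))
Traceback (most recent call last):
  File "tilt.py", line 26, in <module>
    tilt(); f1,f2=load("c1")[1],load("c2")[1]
    ~~~~^^
  File "tilt.py", line 16, in tilt
    d,j=cKDTree(D[1][2]).query(D[0][2]); d2,i2=cKDTree(D[0][2]).query(D[1][2])
        ~~~~~~~^^^^^^^^^
  File "scipy/spatial/_ckdtree.pyx", line 560, in scipy.spatial._ckdtree.cKDTree.__init__
ValueError: data must be finite, check for nan or inf values
```

```bash
sed -i 's/yy,xx=np.mgrid/if q.sum()==0: continue\n                yy,xx=np.mgrid/' tilt.py; python3 tilt.py
```

```text
n 40 slope x,y [-0.1132  0.0034] z 0.099 rms 0.001 delta q 0.113
[[0.5816 0.0595 0.0982 0.0007]
 [0.5763 0.0288 0.1114 0.0019]] [0.58400456 0.05769705] [0.57744363 0.01216735]
```

Run:
```python
from h import *
from tilt import tilt
p=hand(np.pi+.11); robot.move_pose(p+[0,0,.09],down(CYAW)); robot.servo_line(p)
robot.gripper_to(0,35); p=robot.read_tool_pos(); robot.servo_line(p+[0,0,.0055],velocity=.03); robot.dwell(.2); print(robot.read_force(),robot.read_tool_pos()-p)
robot.gripper_to(.045); p=robot.read_tool_pos(); robot.servo_line((p[0],p[1],.24),velocity=.3)
for n,p in[("d1",(.54,.28,.34)),("d2",(.44,.10,.34))]:
    robot.move_pose(p,down(0)); snap(n)
tilt("d1","d2"); print(robot.read_time())
```

```text
[-0.05988934 -0.05876155 -7.78235847] [ 4.29694801e-04 -6.54416215e-05  5.25335281e-03]
n 43 slope x,y [-0.0231 -0.0044] z 0.0991 rms 0.001 delta q 0.023
34.0583
```

The board is now level to about 0.02 rad. Now I'll tighten the knob, then check the modules in new wrist views.

```bash
python3 - <<'E'
from h import *
robot.gripper_to(.05,60)
robot.move_pose((*KP,.22),down(bar_yaw(.08))); robot.servo_line((*KP,.148)); robot.gripper_to(0,60); print(robot.read_width())
turn_knob(.08,1.38,8); print(robot.read_ft_torque(),robot.read_force(),robot.read_qpos().round(2))
robot.gripper_to(.05); robot.servo_line((*KP,.26),velocity=.3)
robot.move_pose((KP[0]-.09,KP[1],.30),down(0)); im,c=snap("k3")
g=im[74:174,260:360]; g=np.clip(g.astype(float)*2.2,0,255).astype(np.uint8); cv2.imwrite("pics/k3z.png",cv2.resize(g,None,fx=4,fy=4,interpolation=cv2.INTER_CUBIC))
for n,p in[("m1",(.54,-.14,.34)),("m2",(.50,-.25,.34))]:
    robot.move_pose(p,down(0)); snap(n)
print(robot.read_time())
from tilt import tilt
E
cat > mods.py <<'E'
from h import *
def mods(n,show=True,mn=300):
    im,c=load(n); hsv=cv2.cvtColor(im,cv2.COLOR_BGR2HSV)
    m=cv2.inRange(hsv,(45,60,40),(85,255,200)); m=cv2.morphologyEx(m,cv2.MORPH_OPEN,np.ones((3,3))); out=[]
    for k in cv2.findContours(m,cv2.RETR_EXTERNAL,cv2.CHAIN_APPROX_NONE)[0]:
        if cv2.contourArea(k)<mn: continue
        w=plane(c,k.reshape(-1,2),.009)[:,:2]
        if w[:,1].mean()>.03: continue
        r=cv2.minAreaRect((w*1000).astype(np.float32)); b=cv2.boxPoints(r); L=max([b[1]-b[0],b[2]-b[1]],key=np.linalg.norm)
        out.append((r[0][0]/1000,r[0][1]/1000,np.arctan2(L[1],L[0])%np.pi))
        if show: print(n,np.round(out[-1],4),np.round(r[1],1))
    return out
if __name__=="__main__": mods("m1"),mods("m2")
E
python3 mods.py
```

```text
0.011578046306622524
[ 1.08279453 -0.54408367 -0.12567104] [ 2.57276378  4.09315391 -1.53550885] [-0.8   0.75  0.44  1.44 -0.35  1.03 -0.23]
44.8167
m1 [ 0.4561 -0.2296  3.0099] [38.9 57.2]
m1 [ 0.478  -0.1087  0.0395] [56.5 38.2]
m1 [ 0.597  -0.3722  2.8471] [39.1 56.6]
m2 [ 0.456  -0.2293  3.0109] [39.  56.6]
m2 [ 0.4785 -0.1084  0.0495] [56.4 38.3]
m2 [ 0.597  -0.372   2.8395] [38.5 57. ]
```

View pics/k3z.png

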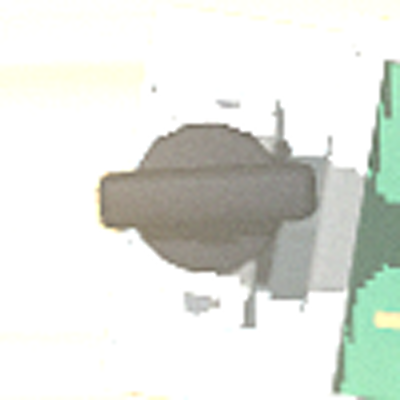

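The knob bar is now at −87° yaw (1.38 rad), so the clamp is tight. One module was knocked from (0.456,−0.112) to (0.478,−0.1085). Next I'll check which grasp and place poses are reachable.

```bash
cat > plan.py <<'E'
from h import *
L=np.radians(25)
def Mflat(x,y,phi): return np.array([[np.cos(phi),-np.sin(phi),0],[np.sin(phi),np.cos(phi),0],[0,0,1]]),np.array([x,y,0.])
def Mslot(i,lift=0):
    xr=np.array([np.cos(RY),np.sin(RY),0]);z=np.array([0,0,1.])
    u=np.sin(L)*xr+np.cos(L)*z;n=-np.cos(L)*xr+np.sin(L)*z
    o=np.array([*rk((i-2)*.025,0),.012])+u*(.039+lift)-n*.0045
    return np.c_[u,np.cross(n,u),n],o
def tool(M,th,s,a=.015,h=.006):
    z=np.array([-np.sin(th),0,-np.cos(th)]);y=np.array([0,s,0.]);T=np.c_[np.cross(y,z),y,z]
    return M[1]+M[0]@np.array([a,0,h]),q4(M[0]@T)
E
python3 - <<'E'
from plan import *
from mods import mods
for (x,y,ph) in mods("m1",False):
  for flip in(0,np.pi):
    phi=ph+flip
    for s in(1,-1):
      for th in(15,25,35,45):
        t=np.radians(th); r=[]
        for i in(0,2,4):
            g=tool(Mflat(x,y,phi),t,s);gp=(g[0]+[0,0,.08],g[1]);p=tool(Mslot(i),t,s);pp=tool(Mslot(i,.08),t,s)
            Q=[solver.inverse_kinematics(*k) for k in(g,gp,pp,p)]
            if all(q is not None for q in Q): r.append((i,round(float(np.abs(Q[1]-Q[2]).max()),1)))
        if r: print((round(x,2),round(y,2)),round(np.degrees(phi)),s,th,r)
E
```

```text
(0.46, -0.23) 172 1 15 [(0, 3.7), (2, 3.6), (4, 3.5)]
(0.46, -0.23) 172 1 25 [(0, 2.0), (2, 1.9), (4, 1.7)]
(0.46, -0.23) 172 -1 15 [(0, 3.0), (2, 2.9), (4, 3.1)]
(0.46, -0.23) 172 -1 25 [(0, 2.5), (2, 3.0), (4, 2.9)]
(0.46, -0.23) 352 1 15 [(0, 2.6), (2, 2.5), (4, 2.4)]
(0.46, -0.23) 352 1 25 [(0, 2.0), (2, 1.9), (4, 1.8)]
(0.46, -0.23) 352 1 35 [(0, 1.2), (2, 1.1), (4, 1.0)]
(0.46, -0.23) 352 1 45 [(0, 1.1), (2, 1.0), (4, 1.0)]
(0.46, -0.23) 352 -1 15 [(0, 3.5), (2, 3.4), (4, 3.5)]
(0.46, -0.23) 352 -1 25 [(0, 3.4), (2, 2.4), (4, 2.3)]
(0.46, -0.23) 352 -1 35 [(0, 1.2), (2, 1.1), (4, 1.0)]
(0.46, -0.23) 352 -1 45 [(0, 1.1), (2, 1.0), (4, 0.9)]
(0.48, -0.11) 2 1 15 [(0, 2.0), (2, 1.9), (4, 1.7)]
(0.48, -0.11) 2 1 25 [(0, 1.4), (2, 1.3), (4, 1.2)]
(0.48, -0.11) 2 1 35 [(0, 1.3), (2, 1.2), (4, 1.2)]
(0.48, -0.11) 2 1 45 [(0, 1.3), (2, 1.2), (4, 1.1)]
(0.48, -0.11) 2 -1 15 [(0, 3.5), (2, 3.4), (4, 3.5)]
(0.48, -0.11) 2 -1 25 [(0, 3.5), (2, 2.4), (4, 2.3)]
(0.48, -0.11) 2 -1 35 [(0, 1.1), (2, 1.0), (4, 1.0)]
(0.48, -0.11) 2 -1 45 [(0, 1.0), (2, 1.0), (4, 0.9)]
(0.48, -0.11) 182 1 15 [(0, 3.8), (2, 3.7), (4, 3.5)]
(0.48, -0.11) 182 -1 15 [(0, 1.8), (2, 1.9), (4, 1.8)]
(0.6, -0.37) 163 1 15 [(0, 3.6), (2, 3.5), (4, 3.4)]
(0.6, -0.37) 163 1 25 [(0, 3.2), (2, 3.1), (4, 3.0)]
(0.6, -0.37) 163 1 35 [(0, 3.8), (2, 3.9), (4, 3.9)]
(0.6, -0.37) 163 1 45 [(0, 1.9), (2, 1.9), (4, 1.9)]
(0.6, -0.37) 163 -1 15 [(0, 3.0), (2, 2.9), (4, 3.1)]
(0.6, -0.37) 163 -1 25 [(0, 2.6), (2, 4.6), (4, 4.5)]
(0.6, -0.37) 163 -1 35 [(0, 3.2), (2, 3.1), (4, 3.1)]
(0.6, -0.37) 163 -1 45 [(0, 3.3), (2, 3.3), (4, 3.3)]
(0.6, -0.37) 343 1 15 [(0, 2.7), (2, 2.5), (4, 2.4)]
(0.6, -0.37) 343 1 25 [(0, 2.0), (2, 1.9), (4, 1.8)]
(0.6, -0.37) 343 -1 15 [(0, 3.6), (2, 3.6), (4, 3.6)]
(0.6, -0.37) 343 -1 25 [(0, 3.7), (2, 2.5), (4, 2.4)]
```

All grasps are feasible. I'll use a 20° tilt and slots 4, 2 and 0, starting with the module at (0.456, −0.229).

```bash
cat > pick.py <<'E'
from plan import *
def pick_place(x,y,phi,slot,th=20,s=1):
    th=np.radians(th); g=tool(Mflat(x,y,phi),th,s)
    robot.gripper_to(.075,40)
    robot.move_pose(g[0]+[0,0,.10],g[1]); f0=robot.read_force()
    robot.servo_line(g[0],velocity=.12); print("touch",(robot.read_force()-f0).round(1))
    robot.gripper_to(0,40); w=robot.read_width(); print("width",round(w,4))
    if not .045<w<.058: raise SystemExit("no grasp")
    robot.servo_line(g[0]+[0,0,.16],velocity=.25)
    p,q=tool(Mslot(slot,.14),th,s); robot.move_pose(p,q)
    robot.servo_line(tool(Mslot(slot,.065),th,s)[0],velocity=.2)
    print("w",round(robot.read_width(),4)); f0=robot.read_force()
    robot.servo_line(tool(Mslot(slot,.004),th,s)[0],velocity=.08); print("F",(robot.read_force()-f0).round(1))
    for l in np.arange(.003,-.0035,-.001):
        robot.servo_line(tool(Mslot(slot,l),th,s)[0],velocity=.02); f=(robot.read_force()-f0).round(1)
        if np.linalg.norm(f)>5: break
    print("stop lift",l,f)
def let_go(up=.10):
    robot.gripper_to(.072); p=robot.read_tool_pos(); w,x,y,z=robot.read_eef_rot(); t=R.from_quat([x,y,z,w]).as_matrix()[:,2]
    robot.servo_line(p-t*.05+[0,0,up],velocity=.2)
E
python3 - <<'E'
from pick import *
from mods import mods
m=min(mods("m1",False),key=lambda m:np.hypot(m[0]-.456,m[1]+.229))
pick_place(m[0],m[1],m[2]+np.pi,4); let_go()
robot.move_pose((.52,-.2,.34),down(0)); snap("p1"); mods("p1"); print(robot.read_time())
im=load("p1")[0]; cv2.imwrite("pics/p1z.png",cv2.resize(im[40:290,150:480],None,fx=2,fy=2))
E
```

```text
touch [ 0.8  0.7 -1.2]
width 0.0504
w 0.0507
F [-1.5  1.6  0.2]
stop lift 0.002 [0.  0.8 5.1]
p1 [ 0.4781 -0.1084  0.0519] [56.4 38.4]
p1 [ 0.597  -0.3722  2.8449] [38.7 56.8]
56.4167
```

View pics/p1z.png

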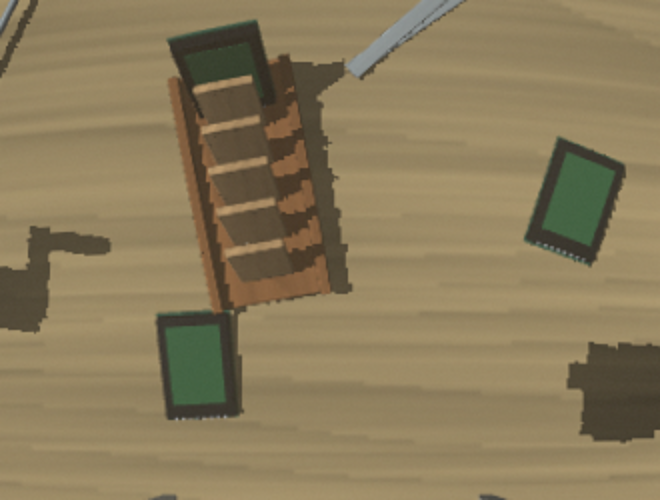

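The module stands in slot 4, behind the fifth divider, and it made contact at the bottom. The other two are still at (0.478,−0.108) and (0.597,−0.372). I'll place both of them now.

Run:
```python
from pick import *
from mods import mods
for k,(x0,y0,slot) in enumerate([(.478,-.1085,2),(.597,-.372,0)]):
    ms=mods(("p1","p2")[k],False); m=min(ms,key=lambda m:np.hypot(m[0]-x0,m[1]-y0)); phi=m[2] if np.cos(m[2])>0 else m[2]+np.pi
    print(m); pick_place(m[0],m[1],phi,slot); let_go()
    robot.move_pose((.52,-.2,.34),down(0)); snap(f"p{k+2}"); mods(f"p{k+2}"); print(robot.read_time())
robot.move_pose((.60,-.10,.34),down(0)); snap("p4")
T=imaging.snapshot("top"); cv2.imwrite("pics/topE.png",T)
a=cv2.resize(load("p3")[0][40:290,150:480],(396,300)); b=cv2.resize(load("p4")[0][60:310,150:480],(396,300)); s=imaging.snapshot("side")
c=cv2.resize(s[230:430,230:494],(396,300)); d=cv2.resize(T[160:310,330:528],(396,300))
cv2.imwrite("pics/end.png",np.vstack([np.hstack([a,b]),np.hstack([c,d])]))
```

```text
(0.4780829162597656, -0.10835472869873047, np.float32(0.051901493))
touch [-1.1  1.6 -0.3]
width 0.0511
w 0.0507
F [-0.4 -0.5 -0.5]
stop lift 0.001 [ 1.4 -0.4  5.9]
p2 [ 0.597  -0.3721  2.8463] [38.8 57. ]
67.3833
(0.5969729614257813, -0.37211358642578124, np.float32(2.8463132))
touch [ 1.9 -0.1  0.4]
width 0.0506
w 0.0509
F [-0.6  0.6  0.4]
stop lift 0.002 [0.9 1.1 5.2]
78.9667
```

View pics/end.png

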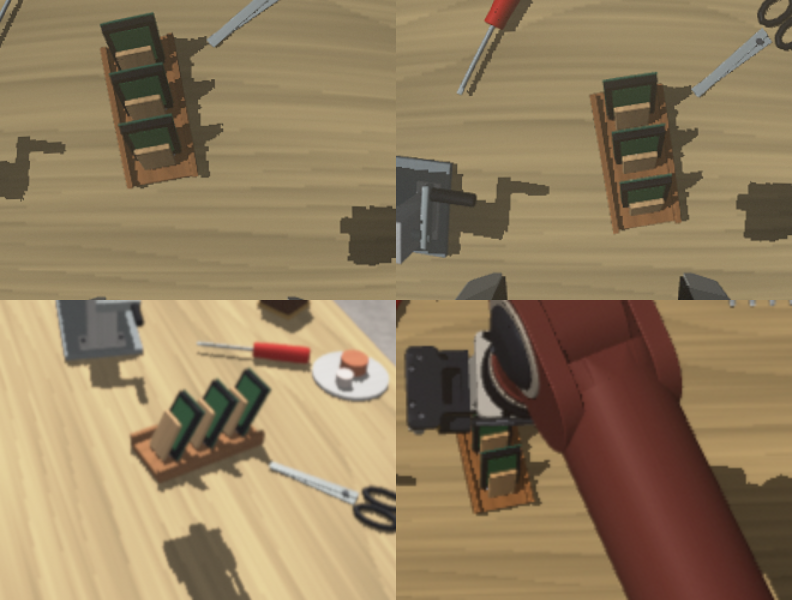

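All three modules stand in slots 0, 2 and 4, and the bench tools haven't moved. I'll re-check the board level after the tightening, then hand in.

Run:
```python
from h import *
from tilt import tilt
from mods import mods
for n,p in[("e1",(.54,.28,.34)),("e2",(.44,.10,.34))]:
    robot.move_pose(p,down(0)); snap(n)
d=tilt("e1","e2"); print(robot.read_time(), mods("e2"))
if abs(d)<.08: robot.dwell(.3); print(job_done())
```

```text
n 33 slope x,y [-0.0376  0.0002] z 0.0991 rms 0.0005 delta q 0.038
82.0583 []
the job is handed in; nothing more can be done
None
```

The job is handed in at about 82 s, with no verdict returned. The board is solder side up and about 0.04 rad off level, the knob is tight at about 1.38 rad, and the three modules I found stand in rack slots 0, 2 and 4. I did not touch the cup, screwdriver or scissors.

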